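# Check the stop button of the tube centrifuge

### The arm

A 6-joint arm with a two-finger parallel gripper is mounted at the origin on the work surface. World frame = base frame: x ahead of the robot, y to its left, z up, the work surface at z = 0. Lengths are in m, angles in rad, forces in N, time in s.
With the tool pointing down it reaches from about 0.275 to 0.775 m from the base axis. Payload 14.6 kg.
Tool frame: the origin (TCP) lies midway between the tips of the shut fingers; the grasp point (between the pads) lies 19 mm behind it; z points along the fingers, y is the line along which they close (so a half turn about z gives the same grasp; the last joint's range is limited). The gripper opens to 85 mm and grips with 20 to 120 N. Pads are 22 mm wide; open, the fingers measure 114 mm over their backs; the gripper's body (76 mm by 85 mm) begins 54 mm behind the grasp point. The pads swing forward as they close: fully open they stand 13 mm farther back than shut.
Start: joints at [-1.495, 0.263, -0.048, 1.259, 0, 1.415], TCP at [0.12, -0.511, 0.231] pointing down, gripper open.
Joint ranges: [-2.65, 2.65], [-0.89, 1.7], [-1.18, 1.37], [-2.13, 2.11], [-1.35, 1.29], [-3.14, 3.14]. Speed limits (rad/s): [1.89, 1.89, 2.57, 2.79, 3.14, 3.14].

### API

Orientations are given as a rotation vector (axis times angle).
In Python, from workcell import env gives the robot as it stands. The module is installed in compiled form; this text tells all that it offers.
- The arm moves only by the tool servo_tool, never from a script. Its argument "plan" is a list that holds one entry, the list of rows, each a list of 5 numbers: the opening, from 0 (shut) to 1 (fully open), then the shift along the world's x, y, z in mm, then the turn about the world's z in degrees. In form: [[[hand, tx, ty, tz, roll], ...]]. A call has 1 to 12 rows; each row shifts and turns the commanded pose from where the row before left it; what a row does not reach is not made up. A row lasts 1/12 s, in which the tool goes at most 41.7 mm and 7.16 degrees, less where a joint would pass 70% of its speed; a pose out of reach is approached as far as the arm can. A call with a gripper value outside its range is refused whole. The fingers move at their own pace and stop on an object; the grip force is fixed at half the most. Time passes only in rows, so rows that do not move let the fingers close. It gives the time, the measured TCP pose, the force, the opening and the grip force at its end, in the units of the state.
- env.get_obs(): the state, without advancing time (a new reading comes with each control period).
- env.get_image(name): name is "scene" or "side" or "wrist"; returns the picture (420x560x3 uint8, blue, green, red); there is no depth.
- env.get_calibration(name): a dict with "fx", "fy", "cx", "cy" (pixels), "R" (3x3) and "t" (3): a world point X has camera coordinates R X + t; the wrist camera has in their place "hand_eye" (4x4, takes a point from camera to tool coordinates, whose origin is the TCP and whose axes are the flange's). Camera axes: x right, y down, z forward; pixel columns grow to the right and rows downward; lengths in m; the calibration is good to about 2 mm. The wrist camera is an equidistant fisheye: a pixel r from the principal point sees the ray r / f radians off the axis. A picture is of the moment at which its call begins: read the wrist's pose just before it. get_calibration takes no time and is no camera call.
- env.finish_job(): hands the job in; it is judged then, once.
The state is a dict: "clock": time; "q": joint angles; "qd": joint speeds; "effort": joint torques, N m; "position": TCP position; "eef_rot": TCP orientation; "contact_force": force on the tool from outside, world axes, zero at the start; "torque": the same for the moment, N m; "width": opening from 0.0 (shut) to 1.0 (fully open); "finger_force": force on a finger pad.
Only numpy, scipy, OpenCV 4.12 (cv2) and the standard library are available. Lean on these libraries where they do the work, as an engineer would, in place of code of your own. Each camera call takes 0.05 s, during which the arm holds its last target. There are 200 camera calls.

### The job

Do the morning check of the emergency stop on the small control station: press the mushroom button down until it latches, and take the finger off it so that it is seen to stay down by itself. Then push its ridge round clockwise (seen from above) until the latch lets go, and let it spring back up and round to its resting position. The station must stay where it stands, neither lifted nor shoved about, the small start key beside the mushroom must not be pressed, the button must not be forced or squeezed hard, and the other things on the table are to be left alone.

Things in the scene. Friction and masses are not known exactly. Their poses are not given: they have to be found in the camera images.
- stop_station: the control station: a loose cream plastic box on rubber feet, 110 x 200 x 55 mm (its own x, y, z), about 2 kg. Origin at the centre of its underside, z up. On its flat top stand the black mushroom stop button, its upright axis at x = 0, y = +45 mm, and the small start key at x = 0, y = -58 mm. It stands turned by up to 30 degrees, in any of three places across the table.
- stop_top (a point): centre of the flat top of the ridge on the mushroom head, on the button's upright axis; moves with the head; 123 mm above the table when out. x runs along the ridge, z up. Grey ridge: 70 mm long, 14 mm wide, upright flat sides, set across a dome 64 mm wide. The dome lies 24 to 28 mm below this point, so a fingertip dipped 10 mm beside the latched ridge stays clear of it even as it springs up.
- stop_push (a joint): how far the mushroom is pressed, in m: 0 = fully out, 0.0165 = end stop. The spring takes about 2 N at first and 7 N at the end, with a bump of up to about 12 N halfway where it passes the latch; the latch catches at about 0.015, and let go, the button stays at about 0.0135. Press all the way to the end stop.
- stop_twist (a joint): how far the head is turned clockwise seen from above, in rad: 0 = rest (ridge along the station's x axis), 1.05 = end stop; it does not turn the other way. A light spring (up to 0.08 N m) turns it back to 0 when let go. A latched button lets go at about 0.6 to 0.75 and springs up 13 mm by itself.
- start_key (a joint): how far the start key (22 mm round, in a 38 mm metal collar, top 18 mm above the box) is pressed, in m: 0 = out, 0.005 = fully down. To be left alone.
- tube_rack: bystander: white rack of black-capped glass tubes, 85 x 140 mm, 101 mm tall; origin under its centre
- cotton_box: bystander: cream box with a knobbed lid, 126 x 146 mm, 88 mm tall to the knob's top; origin under its centre
- vial_a: bystander: standing amber vial, 25 mm across, 56 mm tall; origin under its centre
- vial_b: bystander: a second such vial; origin under its centre
- gel_bottle: bystander: white bottle, 56 mm across, 150 mm tall; origin under its centre
- slip_pad: bystander: pad of paper slips, 75 x 105 x 14 mm; origin under its centre
- marker: bystander: marker pen lying flat, about 147 mm long, 13 mm thick; origin under it near its middle

How it is judged:
By the outcome, as a careful person would: the job done as asked, in the order asked, and still so for the second after the job is handed in, with the robot touching nothing.
It also fails if it takes over 42 s, if anything falls off the work surface, if the arm or the gripper's body presses on something with over 40 N, if the wrist force passes 120 N, or if a joint passes its speed limit or range.

## Working session

There is one attempt and no reset: what is moved stays moved. The work goes in short steps, Python scripts to look and compute and a tool call to move; the robot and the scene stay as the last step left them, time stands still between calls to the robot, and variables do not carry over. Pictures are saved under pics/ and viewed, at most 10 in all, crops included, and the job is handed in when it is done.

Besides the shell and the picture viewer there is one more tool, called after "Emit:" as a command line: name --argument value ..., lists and objects as JSON in quotes. servo_tool: Moves the arm, as the interface text tells. Its arguments: {"type":"object","properties":{"plan":{"type":"array"}},"required":["plan"]}

```bash
mkdir -p pics; cat > h.py <<'E'
import numpy as np, cv2
from workcell import env
def ray(name,u,v):
    c=env.get_calibration(name)
    d=np.array([(u-c['cx'])/c['fx'],(v-c['cy'])/c['fy'],1.])
    R=np.array(c['R']);t=np.array(c['t'])
    return -R.T@t, R.T@d
def onz(name,u,v,z):
    o,d=ray(name,u,v); return o+d*(z-o[2])/d[2]
def proj(name,X):
    c=env.get_calibration(name); p=np.array(c['R'])@np.array(X)+np.array(c['t'])
    return c['fx']*p[0]/p[2]+c['cx'],c['fy']*p[1]/p[2]+c['cy']
E
python3 - <<'E'
from h import *
for n in ('scene','side'):
    cv2.imwrite(f'pics/{n}0.png',env.get_image(n)); o,d=ray(n,280,210);print(n,o,d)
s=env.get_obs();print(s)
E
```

```text
scene [1.27759255 0.01231678 0.71796369] [-0.7583842  -0.03629168 -0.65087629]
side [ 0.45895489 -0.5791665   0.64424233] [ 0.07659382  0.71387296 -0.69614252]
{'clock': 0.1, 'q': array([-1.49530451e+00,  2.63459748e-01, -4.88291781e-02,  1.25938908e+00,
       -1.46562316e-05,  1.41545703e+00]), 'qd': array([0.00064203, 0.00157181, 0.00187635, 0.00065407, 0.00085615,
       0.00076865]), 'effort': array([ 4.43775934e-03, -6.38579750e+01,  3.85063541e+01,  9.94917151e-03,
       -6.01138186e-05, -1.80609601e-05]), 'position': array([ 0.12006665, -0.51085655,  0.23089739]), 'eef_rot': array([-3.11981599e+00, -3.61682699e-01, -3.22644376e-05]), 'contact_force': array([ 0.01361145, -0.48759952, -0.68469618]), 'torque': array([ 0.0088723 ,  0.02590232, -0.01156554]), 'finger_force': 0.0, 'width': 1.0022714307094738}
```

View pics/scene0.png

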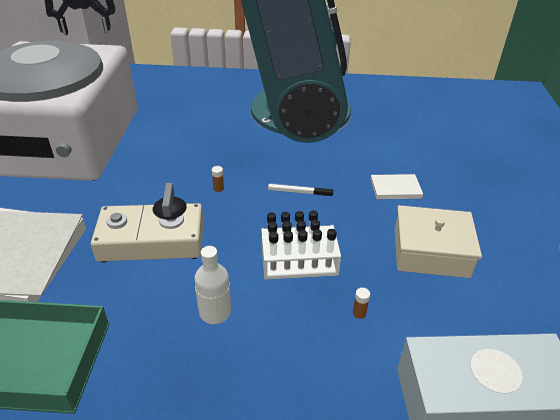

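View pics/side0.png

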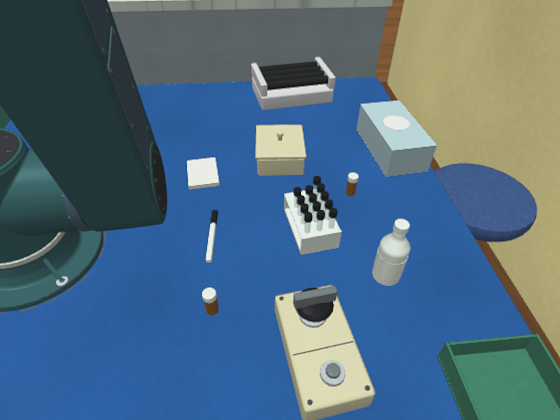

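Scene: station at left, with the mushroom at about (169,205) and the key at (117,218). Side: ridge at about (315,297), key at (333,372), box top corners near (277,293) and (370,390). Next I'll measure on enlarged crops.

```bash
python3 - <<'E'
from h import *
a=cv2.imread('pics/side0.png')[270:420,260:385]; b=cv2.imread('pics/scene0.png')[175:270,85:210]
a=cv2.resize(a,None,fx=4,fy=4,interpolation=cv2.INTER_CUBIC)[:600];b=cv2.resize(b,None,fx=2.4,fy=2.4,interpolation=cv2.INTER_CUBIC)
o=np.zeros((600,800,3),np.uint8);o[:a.shape[0],:500]=a;o[:b.shape[0],500:800]=b
cv2.imwrite('pics/crop.png',o)
for n,u,v,z in [('side',333,371,.073),('side',315,297,.123),('scene',117,217,.073),('scene',169,185,.123)]: print(n,onz(n,u,v,z))
E
```

```text
side [ 0.56565888 -0.33931288  0.073     ]
side [ 0.55118519 -0.24301749  0.123     ]
scene [ 0.5709317 -0.3291247  0.073    ]
scene [ 0.52891643 -0.23352773  0.123     ]
```

View pics/crop.png

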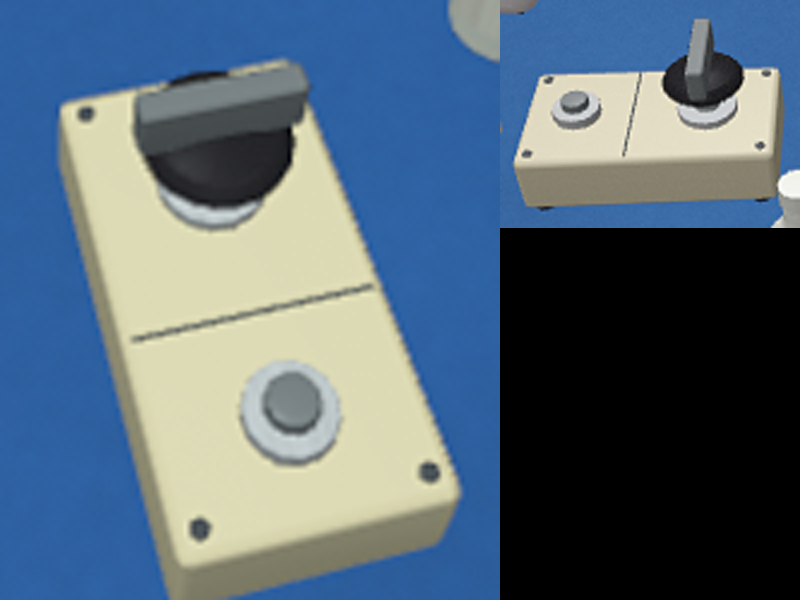

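Crop: the ridge's top face is centred near side (315.5,293), its ends at about (295,297) and (336,289). The dividing line runs from (293.3,355) to (353.3,341.8), and the key top is at (333.2,370.5).

```bash
python3 - <<'E'
from h import *
S=lambda u,v,z,n='side':onz(n,260+u/4,270+v/4,z)[:2]
C=lambda u,v,z:onz('scene',85+(u-500)/2.4,175+v/2.4,z)[:2]
k=S(293,402,.073);r=S(222,92,.123)
l=S(373,287,.055)-S(133,340,.055); e=S(303,77,.123)-S(140,107,.123)
sc=[S(86,114,.055),S(430,472,.055),S(200,530,.055)]
print('key',k,C(574,100,.073),'ridge',r,'dist',np.linalg.norm(r-k))
for d in (l,e,sc[1]-sc[2]): print(np.degrees(np.arctan2(d[1],d[0])),np.linalg.norm(d))
d=sc[0]-sc[2];print('y axis',np.degrees(np.arctan2(d[1],d[0]))-90, 'centre',(sc[0]+sc[1])/2)
cs=[C(548,80,.055),C(766,73,.055),C(760,145,.055),C(527,154,.055)]
print('scene screws',cs,'centre',np.mean(cs,0))
for d in (cs[1]-cs[0],cs[2]-cs[3]):print(np.degrees(np.arctan2(d[1],d[0]))-90)
d=r-k;print('axis',np.degrees(np.arctan2(d[1],d[0]))-90)
E
```

```text
key [ 0.5661719  -0.33861688] [ 0.5701725  -0.33158568] ridge [ 0.55316403 -0.23583888] dist 0.10359788648476734
7.152376579520463 0.09947498631033426
6.506019243523651 0.06641892355314186
7.541203454844936 0.08831491298233798
y axis 7.383761288032744 centre [ 0.55952456 -0.27914747]
scene screws [array([ 0.52770872, -0.36986343]), array([ 0.50451649, -0.19349463]), array([ 0.59104782, -0.18193138]), array([ 0.61479703, -0.3578199 ])] centre [ 0.55951752 -0.27577733]
7.491325238726716
7.689811300156961
axis 7.213165326566198
```

Emit:
servo_tool --plan '[[[0,30,19,0,-0.5],[0,30,19,0,-0.5],[0,30,19,0,-0.5],[0,30,19,0,-0.5],[0,30,19,0,-0.5],[0,30,19,0,-0.5],[0,30,19,0,-0.5],[0,30,19,0,-0.5],[0,30,19,0,-0.5],[0,30,19,0,-0.5],[0,30,19,0,-0.5],[0,30,19,0,-0.5]]]'

```text
clock: 1.1
position: [0.4813, -0.2817, 0.2311]
eef_rot: [-3.135, -0.197, 0.0]
contact_force: [0.7, -1.3, -0.4]
width: -0.001
finger_force: 0.0
```

```bash
python3 - <<'E'
from h import *
s=env.get_obs();im=env.get_image('wrist');cv2.imwrite('pics/w0.png',im)
print(s['position'],s['eef_rot'],env.get_calibration('wrist'))
E
```

```text
[ 0.48134683 -0.28169221  0.23107689] [-3.13514303e+00 -1.97401289e-01  4.98922333e-04] {'fx': 325.19226210127806, 'fy': 325.19226210127806, 'cx': 280.4963396656196, 'cy': 209.02039116937732, 'hand_eye': array([[-4.06122902e-04, -9.46553053e-01, -3.22547908e-01,
         8.27256827e-02],
       [ 9.99999889e-01, -4.61972213e-04,  9.66006928e-05,
         9.99653404e-04],
       [-2.40445851e-04, -3.22547833e-01,  9.46553135e-01,
        -1.42979222e-01],
       [ 0.00000000e+00,  0.00000000e+00,  0.00000000e+00,
         1.00000000e+00]])}
```

View pics/w0.png

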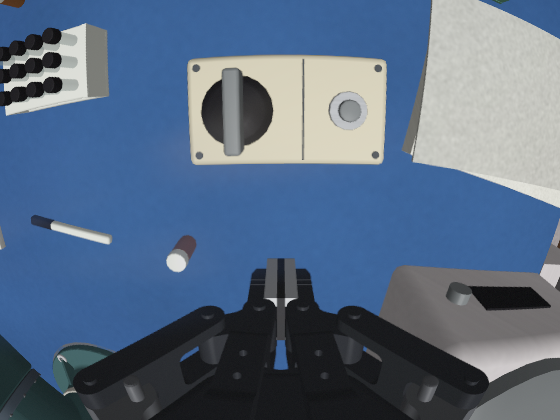

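Wrist view: ridge around (224–242, 68–156), key top (350,111), screws at (196,68), (379,68), (378,155) and (199,155). A loose machine sits at lower right, well clear of the button.

```bash
cat >> h.py <<'E'
from scipy.spatial.transform import Rotation as Ro
def wz(u,v,z,pos,rot):
    c=env.get_calibration('wrist');H=c['hand_eye'];a=np.array([u-c['cx'],v-c['cy']]);r=np.linalg.norm(a);th=r/c['fx']
    d=np.r_[a/r*np.sin(th),np.cos(th)];R=Ro.from_rotvec(rot).as_matrix()
    o=R@H[:3,3]+pos;d=R@H[:3,:3]@d
    return (o+d*(z-o[2])/d[2])
E
python3 - <<'E'
from h import *
im=cv2.imread('pics/w0.png');s=env.get_obs();p,r=s['position'],s['eef_rot']
for row in (80,110,145):print(row,im[row,216:250,0].tolist())
W=lambda u,v,z:wz(u,v,z,p,r)[:2]
sc=np.array([W(*q,.055) for q in[(196,68),(379,68),(378,155),(199,155)]]);c=sc.mean(0)
d=sc[0]-sc[1]+sc[3]-sc[2];a=np.arctan2(d[1],d[0])-np.pi/2
print(sc,c,np.degrees(a),'button',c+.045*np.array([-np.sin(a),np.cos(a)]),'key',W(350,111,.073))
print('ridge',W(230.5,111,.123),W(230,68,.123),W(230,155,.123))
E
```

```text
80 [187, 179, 161, 113, 46, 34, 110, 122, 134, 139, 141, 142, 143, 144, 144, 145, 145, 146, 147, 147, 138, 129, 113, 83, 69, 68, 61, 40, 30, 31, 29, 30, 31, 30]
110 [45, 45, 46, 46, 46, 48, 81, 113, 127, 139, 143, 144, 146, 147, 148, 149, 150, 150, 151, 151, 147, 138, 124, 101, 78, 75, 71, 61, 57, 56, 55, 55, 57, 57]
145 [189, 189, 190, 190, 189, 190, 190, 155, 119, 129, 143, 147, 147, 149, 150, 151, 152, 153, 155, 156, 156, 151, 140, 127, 103, 82, 82, 84, 112, 141, 145, 154, 161, 177]
[[ 0.59362496 -0.18266683]
 [ 0.61752077 -0.36046141]
 [ 0.53011285 -0.37400265]
 [ 0.50652956 -0.1940745 ]] [ 0.56194703 -0.27780135] 7.560450787042338 button [ 0.55602629 -0.23319255] key [ 0.56905014 -0.33378349]
ridge [ 0.55653298 -0.23208116] [ 0.58980366 -0.22785732] [ 0.52211218 -0.23517155]
```

Emit:
servo_tool --plan '[[[0,24.5,16,0,0],[0,24.5,16,-10,0],[0,24.5,16,-20,0],[0,0,0,-30,0],[0,0,0,-25,0],[0,0,0,-8,0],[0,0,0,-6,0],[0,0,0,-2,0],[0,0,0,-2,0],[0,0,0,-2,0],[0,0,0,0,0]]]'

```text
clock: 2.07
position: [0.5538, -0.2355, 0.1269]
eef_rot: [3.135, 0.197, 0.001]
contact_force: [-0.3, -0.1, -1.1]
width: -0.002
finger_force: 0.0
```

Emit:
servo_tool --plan '[[[0,1,1.5,-2,0],[0,0,0,-2,0],[0,0,0,-2,0],[0,0,0,-2,0],[0,0,0,-2,0],[0,0,0,-2,0],[0,0,0,-2,0],[0,0,0,-2,0],[0,0,0,-1,0],[0,0,0,0,0],[0,0,0,0,0]]]'

```text
clock: 2.98
position: [0.5549, -0.2336, 0.1094]
eef_rot: [3.135, 0.198, 0.001]
contact_force: [2.7, -0.1, 3.5]
width: 0.004
finger_force: 1.7
```

Emit:
servo_tool --plan '[[[0,0,0,-1,0],[0,0,0,-0.5,0],[0,0,0,0,0]]]'

```text
clock: 3.23
position: [0.5549, -0.2337, 0.108]
eef_rot: [3.135, 0.198, 0.001]
contact_force: [1.6, 0.3, 6.6]
width: 0.002
finger_force: 3.1
```

Emit:
servo_tool --plan '[[[0,0,0,-0.5,0],[0,0,0,-0.5,0],[0,0,0,0,0]]]'

```text
clock: 3.48
position: [0.5549, -0.2337, 0.107]
eef_rot: [3.135, 0.198, 0.001]
contact_force: [1.4, -0.2, 6.6]
width: 0.006
finger_force: 3.2
```

Emit:
servo_tool --plan '[[[0,0,0,-0.5,0],[0,0,0,-0.5,0],[0,0,0,0,0]]]'

```text
clock: 3.73
position: [0.5549, -0.2337, 0.1064]
eef_rot: [3.135, 0.198, 0.002]
contact_force: [0.5, 1.3, 10.7]
width: -0.005
finger_force: 5.2
```

Emit:
servo_tool --plan '[[[0,0,0,2,0],[0,0,0,5,0],[0,0,0,12,0],[0,0,0,12,0],[0,-11,-15.5,0,0],[0,-11,-15.5,0,0],[0,0,0,0,0]]]'

```text
clock: 4.32
position: [0.5311, -0.2664, 0.1368]
eef_rot: [3.135, 0.195, -0.002]
contact_force: [-0.2, -0.6, -1.3]
width: -0.0
finger_force: 0.0
```

```bash
python3 - <<'E'
from h import *
s=env.get_obs();w=env.get_image('wrist');a=env.get_image('side')
print(s['position'],s['contact_force'])
o=np.zeros((600,800,3),np.uint8);o[:600,:400]=cv2.resize(a[270:420,260:360],None,fx=4,fy=4);o[:420,400:]=w[:,80:480]
cv2.imwrite('pics/l1.png',o)
E
```

```text
[ 0.5310512  -0.26638725  0.13678565] [-0.24864289 -0.61607064 -1.32450532]
```

View pics/l1.png

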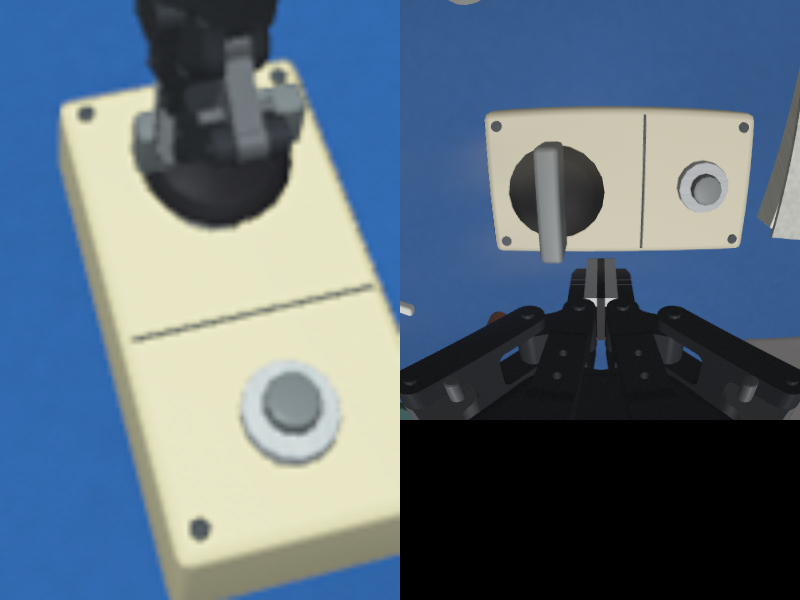

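Both views show the ridge staying down about 13 mm with the finger off, so it is latched. The key stays at the same pixels in the side crop (293,402), so the station hasn't moved. In the wrist half, the finger is beside the ridge's near end at (600,270), clear of the ridge at (550,200). Next I'll dip in beside it.

Emit:
servo_tool --plan '[[[0,0,0,-12,0],[0,0,0,-12,0],[0,0,0,-8,0],[0,0,0,-4,0],[0,-0.5,4,0,0],[0,-0.5,4,0,0],[0,0,2,0,0],[0,0,0,0,0]]]'

```text
clock: 5.08
position: [0.5318, -0.2542, 0.1014]
eef_rot: [3.135, 0.199, 0.001]
contact_force: [-0.4, 0.2, -0.1]
width: 0.002
finger_force: 0.2
```

Emit:
servo_tool --plan '[[[0,0,1.5,-0.5,0],[0,0,1.5,0,0],[0,0,0,0,0]]]'

```text
clock: 5.33
position: [0.5316, -0.2517, 0.1007]
eef_rot: [3.135, 0.198, 0.0]
contact_force: [-2.3, -3.1, 2.8]
width: -0.001
finger_force: 2.0
```

Emit:
servo_tool --plan '[[[0,0,1.5,0,0],[0,0,1.5,0,0],[0,0,0,0,0]]]'

```text
clock: 5.58
position: [0.5314, -0.2486, 0.1004]
eef_rot: [3.135, 0.198, -0.001]
contact_force: [-3.4, -3.1, 3.4]
width: -0.005
finger_force: 2.6
```

Emit:
servo_tool --plan '[[[0,-2.9,0.4,0,-6],[0,-1,1.5,0,-6],[0,-1,2,0,-5],[0,-0.5,1.5,0,-3],[0,0,0,0,0]]]'

```text
clock: 6.0
position: [0.5263, -0.2432, 0.1005]
eef_rot: [3.121, -0.354, 0.001]
contact_force: [-1.4, -2.2, 3.2]
width: -0.004
finger_force: 2.0
```

Emit:
servo_tool --plan '[[[0,-0.7,2.6,0,-5],[0,-0.6,2.5,0,-5],[0,-0.2,2.6,0,-5],[0,0,0,0,0]]]'

```text
clock: 6.33
position: [0.5249, -0.2354, 0.1006]
eef_rot: [3.048, -0.759, 0.001]
contact_force: [-2.3, -3.6, 5.6]
width: 0.0
finger_force: 2.8
```

Emit:
servo_tool --plan '[[[0,-0.1,2.6,0,-5],[0,0,0,0,0]]]'

```text
clock: 6.5
position: [0.5228, -0.2361, 0.1006]
eef_rot: [-3.015, 0.872, -0.002]
contact_force: [-1.6, -2.5, 4.8]
width: 0.003
finger_force: 2.6
```

```bash
python3 - <<'E'
from h import *
s=env.get_obs();w=env.get_image('wrist');a=env.get_image('side')
print(s['position'],s['contact_force'])
o=np.zeros((600,800,3),np.uint8);o[:600,:400]=cv2.resize(a[270:420,260:360],None,fx=4,fy=4);o[:420,400:]=w[:,80:480]
cv2.imwrite('pics/l2.png',o)
E
```

```text
[ 0.5227546  -0.23606028  0.10060407] [-1.61102486 -2.5197729   4.77506009]
```

View pics/l2.png

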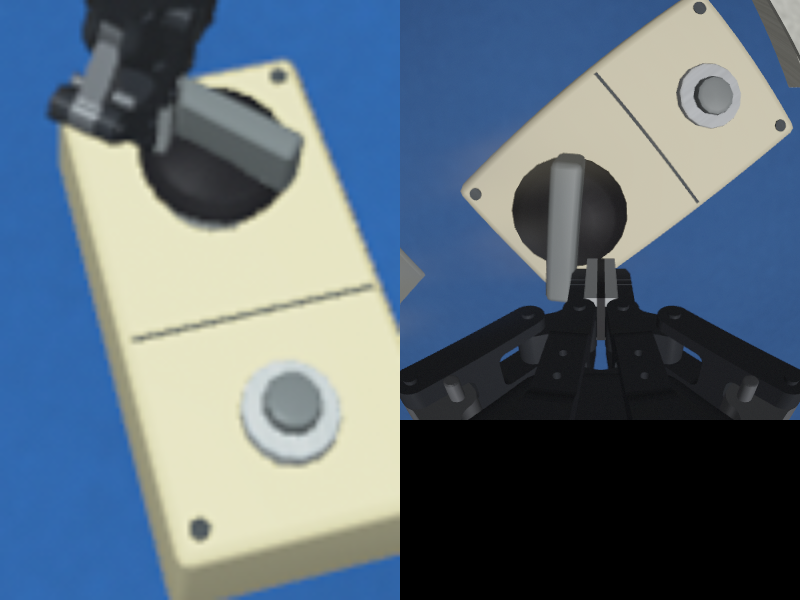

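Side half: the head has turned about 35–40° and the station and key haven't moved (293,402). The ridge still looks low, with its right end at (300,150).

```bash
python3 - <<'E'
from h import *
s=env.get_obs();print(s['clock'],s['position'],s['q'],s['contact_force'])
print(Ro.from_rotvec(s['eef_rot']).as_matrix()[:,0])
im=cv2.imread('pics/l2.png')
E
```

```text
6.6 [ 0.52282731 -0.23611497  0.10057136] [-5.67581183e-01  4.13556916e-01 -1.85855562e-01  9.70806132e-01
  2.71742782e-03  3.13811517e+00] [-2.72163505 -2.58132227  5.28999111]
[ 8.45068001e-01 -5.34658517e-01  5.87162065e-04]
```

Emit:
servo_tool --plan '[[[0,0,0,0,0]]]'

```text
clock: 6.68
position: [0.5228, -0.2361, 0.1006]
eef_rot: [-3.015, 0.874, -0.002]
contact_force: [-2.3, -2.6, 5.1]
width: 0.001
finger_force: 2.6
```

Emit:
servo_tool --plan '[[[0,0,0.5,0.5,5],[0,-0.5,1.5,0.5,0],[0,-0.5,1.5,0,0],[0,0,0,0,0]]]'

```text
clock: 7.02
position: [0.5215, -0.232, 0.1012]
eef_rot: [-3.049, 0.747, -0.0]
contact_force: [-1.5, -2.1, 2.9]
width: 0.002
finger_force: 1.7
```

Emit:
servo_tool --plan '[[[0,-0.3,1.5,0,0],[0,-0.3,1.5,0,0],[0,0,0,0,0]]]'

```text
clock: 7.27
position: [0.521, -0.2291, 0.1012]
eef_rot: [-3.049, 0.745, -0.001]
contact_force: [-2.3, -2.5, 3.1]
width: -0.0
finger_force: 1.6
```

```bash
python3 - <<'E'
from h import *
s=env.get_obs();w=env.get_image('wrist');a=env.get_image('side')
print(s['position'],s['contact_force'],s['q'][5])
o=np.zeros((600,800,3),np.uint8);o[:600,:400]=cv2.resize(a[270:420,260:360],None,fx=4,fy=4);o[:420,400:]=w[:,80:480]
cv2.imwrite('pics/l3.png',o)
E
```

```text
[ 0.52100341 -0.22908619  0.10120958] [-2.25058205 -2.53366393  3.1072283 ] 3.062169634430782
```

View pics/l3.png

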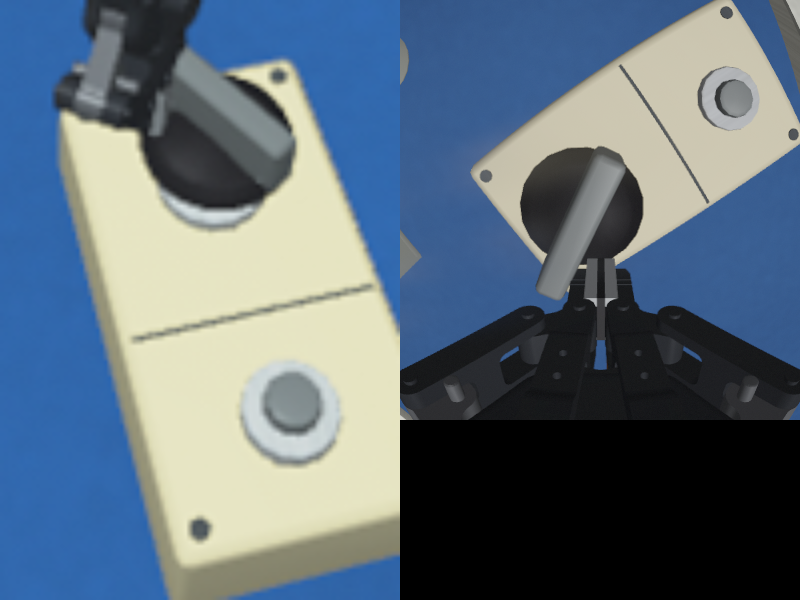

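The silver collar shows again under the dome at side (215,210), so the latch has let go and the head is up; the station hasn't moved. I'll back the finger off so the head can return, then lift.

Emit:
servo_tool --plan '[[[0,0,-3,0,0],[0,0,-4,0,0],[0,0,-5,0,0],[0,0,-5,0,0],[0,0,-6,0,0],[0,0,-8,0,0],[0,0,-8,0,0],[0,0,-4,0,0],[0,0,0,15,0],[0,0,0,30,0],[0,-20,-20,30,0],[0,-20,-25,10,0]]]'

```text
clock: 8.37
position: [0.482, -0.3177, 0.19]
eef_rot: [-3.052, 0.741, -0.007]
contact_force: [0.5, -0.7, 0.4]
width: 0.001
finger_force: 0.0
```

Emit:
servo_tool --plan '[[[0,-25,-25,10,0],[0,-25,-25,0,0],[0,-10,-10,0,0],[0,0,0,0,0]]]'

```text
clock: 8.7
position: [0.4191, -0.3798, 0.1965]
eef_rot: [-3.049, 0.75, -0.001]
contact_force: [-0.5, 0.5, -0.5]
width: -0.004
finger_force: 0.0
```

```bash
python3 - <<'E'
from h import *
s=env.get_obs();c=env.get_image('scene');a=env.get_image('side')
print(s['position'],s['contact_force'],s['clock'])
o=np.zeros((600,800,3),np.uint8);o[:600,:400]=cv2.resize(a[270:420,260:360],None,fx=4,fy=4);o[:300,400:]=cv2.resize(c,(400,300));
b=cv2.resize(c[175:270,85:210],None,fx=2.4,fy=2.4);o[320:320+b.shape[0],400:400+b.shape[1]]=b
cv2.imwrite('pics/l4.png',o)
E
```

```text
[ 0.4191405  -0.37978685  0.19648734] [-0.53939791  0.50459565 -0.46009803] 8.7
```

View pics/l4.png

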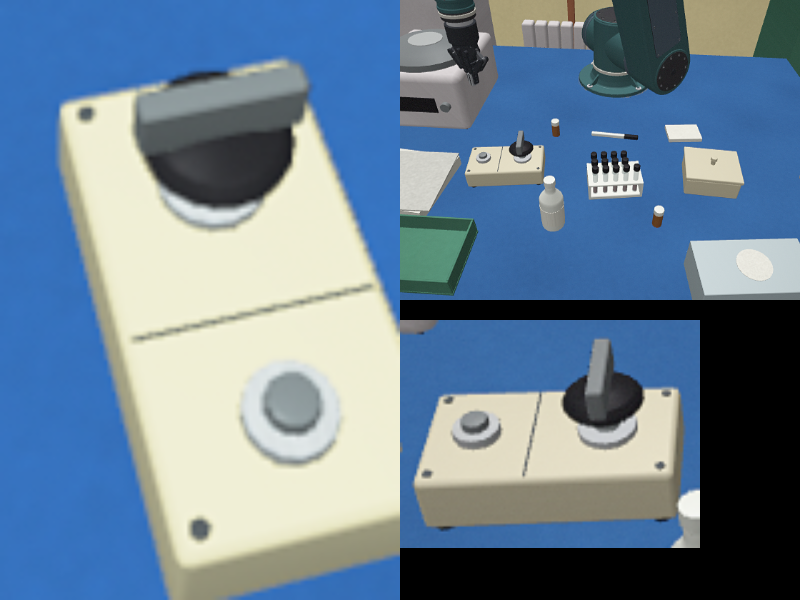

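The pictures match the start: ridge back at (140–305, 66–150), key at (293,402), station and bystanders where they were, and the arm clear of everything.

```bash
python3 -c "
from workcell import env
print(env.finish_job())"
```

```text
the job is handed in; nothing more can be done
None
```

The emergency stop check is done and handed in: the button latched and stayed down by itself, then a clockwise push on its ridge released it, and it sprang back up and round to rest, with the station, start key and other things showing no movement in the final pictures.

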